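Change the filter cartridges of the glass rinser and flush it with a tumbler

TASK

Change the filters of the glass rinser: unlock the spent cartridge (brown band, dark wing) with a quarter turn anticlockwise, lift it out and stand it in the return carton; push every new cartridge (blue) down into a free filter head until its sprung valve is fully pressed in and turn it a quarter turn clockwise, up to the stop, so that it stays locked down. Then flush the filters: press the tumbler mouth down squarely onto the sprung rinsing star, hold it fully down for about two seconds, and stand it mouth down on the drying mat to drain. Leave the other things on the worktop where they are.

Things in the scene. Friction and masses are not known exactly. Their poses are not given: they have to be found in the camera images.
- rinser: The glass rinser: fixed white appliance, 120 mm deep (x), 430 long (y), deck 28 mm high; origin at the middle of its underside, front towards -x. Along y: three black filter heads (head_1, 2, 3 at y = -155, -60, +35 mm), then an open steel well (inside x -52..52, y 85..207 mm, walls 28 mm high) with the black sprung rinsing star in it (y = +145 mm).
- head_1 (a point): Filter head 1: centre of the socket floor, 28 mm above the worktop; axes as the rinser's. Round socket, radius 31 mm, under a collar 90 mm across (top 20.5 mm above this point) with two entry slots 20 mm wide at the front and back (-x, +x). A cartridge goes straight down, its lugs (its x axis) along the rinser's x axis, either way round, 3 mm play. All heads are alike; any cartridge fits any.
- head_2 (a point): Filter head 2, like head_1. Locking: with the cartridge's underside less than 2.5 mm above this point its lugs are below the collar's lip and it turns clockwise seen from above (yaw falls) to a stop after about 83 degrees (a stop bars the other way). Let go, the spring lifts it to 2.5 mm, lugs against the lip, and holds it. Its x axis (wing) then lies along the rinser's y axis.
- head_3 (a point): Filter head 3, like head_1: same axes, slots and locking. Each head has a sprung steel valve pad, whose top stands 10 mm above this point when the head is empty and goes down flush with it. A head that gets no cartridge simply stays shut.
- valve_1 (a joint): Sprung valve pad in head 1: 0 = up (head empty), 0.010 m = fully pressed; 4 N to start, 10 N at the end. About 0.0075 with a cartridge locked in.
- valve_2 (a joint): Sprung valve pad in head 2: 0 = up (head empty), 0.010 m = fully pressed; 4 N to start, 10 N at the end. About 0.0075 with a cartridge locked in.
- valve_3 (a joint): Sprung valve pad in head 3: 0 = up (head empty), 0.010 m = fully pressed; 4 N to start, 10 N at the end. About 0.0075 with a cartridge locked in.
- star_top (a point): Centre of the rinsing star, on the top of its four arms (86 mm tip to tip, diagonal to the rinser's x and y); moves with it: 36 mm above the worktop when up, 24 mm fully down. A nozzle 20 mm wide rises 15 mm from its middle and goes inside the tumbler.
- star (a joint): How far the sprung star is pressed down: 0 = up, 0.012 m = fully down on its stop; 5 N to start, 12 N at the end.
- cartridge_1: New white filter cartridge with blue band, upright, 112 mm tall, 0.25 kg (may be absent: None). Origin: centre of underside, z up. Foot radius 28 mm with two lugs along its x axis (76 mm tip to tip, 14 wide, 2 to 11 mm up); shoulder radius 36 at 24-28 mm; body radius 30 to 84 mm; on top a blue wing grip, 46 mm long along x, 16 thick along y, from 84 to 112 mm up. Same after half a turn.
- cartridge_2: New white filter cartridge with blue band, upright, 112 mm tall, 0.25 kg (may be absent: None). Origin: centre of underside, z up. Foot radius 28 mm with two lugs along its x axis (76 mm tip to tip, 14 wide, 2 to 11 mm up); shoulder radius 36 at 24-28 mm; body radius 30 to 84 mm; on top a blue wing grip, 46 mm long along x, 16 thick along y, from 84 to 112 mm up. Same after half a turn.
- cartridge_3: New white filter cartridge with blue band, upright, 112 mm tall, 0.25 kg (may be absent: None). Origin: centre of underside, z up. Foot radius 28 mm with two lugs along its x axis (76 mm tip to tip, 14 wide, 2 to 11 mm up); shoulder radius 36 at 24-28 mm; body radius 30 to 84 mm; on top a blue wing grip, 46 mm long along x, 16 thick along y, from 84 to 112 mm up. Same after half a turn.
- spent_1: Spent cartridge, brown band and dark grey wing, same shape and axes as the new ones. One of spent_1, 2, 3 is there (the others: None), locked in head_1: its wing along the rinser's y axis, its underside 2.5 mm above the socket floor. Pressed down a little and turned back (yaw rises) about 83 degrees to the stop, it comes straight out.
- spent_2: Spent cartridge, brown band and dark grey wing, same shape and axes as the new ones. One of spent_1, 2, 3 is there (the others: None), locked in head_2: its wing along the rinser's y axis, its underside 2.5 mm above the socket floor. Pressed down a little and turned back (yaw rises) about 83 degrees to the stop, it comes straight out.
- spent_3: Spent cartridge, brown band and dark grey wing, same shape and axes as the new ones. One of spent_1, 2, 3 is there (the others: None), locked in head_3: its wing along the rinser's y axis, its underside 2.5 mm above the socket floor. Pressed down a little and turned back (yaw rises) about 83 degrees to the stop, it comes straight out.
- carton: Return carton, fixed, open-topped cardboard box, 92 mm square and 55 mm high outside, walls and floor 3 mm, for the spent cartridge to stand in, any way round; origin at the middle of its underside, in front of the sink.
- tumbler: Green glass tumbler standing mouth down, 100 mm tall, 0.2 kg; origin at the centre of its rim (the lower end), z up. Rim 65 mm across outside, 59 inside; 61 mm across at 60 to 80 mm above the rim, closed on top.
- mat: Grey drying mat, fixed, 140 mm square, 6 mm thick; origin at the middle of its underside.
- coffee_glasses: Two stacked little coffee glasses, mouth down left of the carton, 54 mm across and 92 mm tall; origin at the centre of the underside. To be left alone.
- salt: Glass salt shaker with a grey top, 44 mm across and 90 mm tall, at the front edge between the new cartridges and the mat. To be left alone.
- pepper_mill: Wooden pepper mill, 58 mm across and 160 mm tall, left in front of the sink. To be left alone.

How it is judged:
On the way, in this order (a step that is already met when the one before it is completed fails the run):
1. the spent cartridge is in the carton and every new cartridge is locked down in a filter head (((horizontal distance between cartridge_1 and head_1 below 0.007 m and z of cartridge_1 in the frame of head_1 between -0.004 and 0.006 m and angle between the x axis of cartridge_1 and the y axis of head_1, either way round below 0.3 rad) or (horizontal distance between cartridge_1 and head_2 below 0.007 m and z of cartridge_1 in the frame of head_2 between -0.004 and 0.006 m and angle between the x axis of cartridge_1 and the y axis of head_2, either way round below 0.3 rad) or (horizontal distance between cartridge_1 and head_3 below 0.007 m and z of cartridge_1 in the frame of head_3 between -0.004 and 0.006 m and angle between the x axis of cartridge_1 and the y axis of head_3, either way round below 0.3 rad)) and ((horizontal distance between cartridge_2 and head_1 below 0.007 m and z of cartridge_2 in the frame of head_1 between -0.004 and 0.006 m and angle between the x axis of cartridge_2 and the y axis of head_1, either way round below 0.3 rad) or (horizontal distance between cartridge_2 and head_2 below 0.007 m and z of cartridge_2 in the frame of head_2 between -0.004 and 0.006 m and angle between the x axis of cartridge_2 and the y axis of head_2, either way round below 0.3 rad) or (horizontal distance between cartridge_2 and head_3 below 0.007 m and z of cartridge_2 in the frame of head_3 between -0.004 and 0.006 m and angle between the x axis of cartridge_2 and the y axis of head_3, either way round below 0.3 rad)) and ((horizontal distance between cartridge_3 and head_1 below 0.007 m and z of cartridge_3 in the frame of head_1 between -0.004 and 0.006 m and angle between the x axis of cartridge_3 and the y axis of head_1, either way round below 0.3 rad) or (horizontal distance between cartridge_3 and head_2 below 0.007 m and z of cartridge_3 in the frame of head_2 between -0.004 and 0.006 m and angle between the x axis of cartridge_3 and the y axis of head_2, either way round below 0.3 rad) or (horizontal distance between cartridge_3 and head_3 below 0.007 m and z of cartridge_3 in the frame of head_3 between -0.004 and 0.006 m and angle between the x axis of cartridge_3 and the y axis of head_3, either way round below 0.3 rad)) and horizontal distance between each of spent_1, spent_2, spent_3 and carton below 0.02 m and z of each of spent_1, spent_2, spent_3 in the frame of carton below 0.012 m and angle between each of spent_1, spent_2, spent_3's own z axis and vertical below 0.15 rad), for 0.3 s.
2. the tumbler, mouth down and square on the star, presses it fully down, with the new filters locked in (all of step 1 and value of joint star above 0.0105 m and horizontal distance between tumbler and star_top below 0.012 m and angle between tumbler's own z axis and vertical below 0.15 rad and z of tumbler in the frame of star_top below 0.008 m), for 1 s.
At the end, for the whole second after the job is handed in: The spent cartridge stands in the carton (within 20 mm of its middle, upright); every new one is locked in a head (within 7 mm of centre, underside under 6 mm above the socket floor, wing within 0.3 rad of the rinser's y axis); the rinsed tumbler stands mouth down on the mat, at rest (all of step 1 and x of tumbler in the frame of mat between -0.07 and 0.07 m and y of tumbler in the frame of mat between -0.07 and 0.07 m and z of tumbler in the frame of mat between 0.002 and 0.01 m and angle between tumbler's own z axis and vertical below 0.1 rad and linear speed of tumbler below 0.02 m/s); the robot touches nothing.
It fails at once if the salt is pushed more than 3 cm (distance of salt from where it was at the start of the episode above 0.03 m).
It fails at once if the pepper mill is pushed more than 3 cm (distance of pepper_mill from where it was at the start of the episode above 0.03 m).
It fails at once if the coffee glasses is pushed more than 3 cm (distance of coffee_glasses from where it was at the start of the episode above 0.03 m).
Of spent_1, spent_2, spent_3 only 1 to 1 are there at a start; the rules pass over those that are not, and their reading is None.
Of cartridge_1, cartridge_2, cartridge_3 only 2 to 3 are there at a start; the rules pass over those that are not, and their reading is None.
At some moment in a run one of cartridge_1, cartridge_2, cartridge_3 may be knocked a few centimetres aside while the robot is not near it.
It also fails if it takes over 210 s, if anything falls off the work surface, if the arm or the gripper's body presses on something with over 40 N, if the wrist force passes 120 N, or if a joint passes its speed limit or range.

ROBOT

A 7-joint arm with a two-finger parallel gripper is mounted at the origin on a cart in front of the work surface, level with it; the furniture and walls round the work are solid. World frame = base frame: x ahead of the robot, y to its left, z up, the work surface at z = 0. Lengths are in m, angles in rad, forces in N, time in s.
With the tool pointing down it reaches from about 0.425 to 0.875 m from the base axis. Payload 9.9 kg.
Tool frame: the origin (TCP) lies at the very end of the fingers, on their centre line; the grasp point (between the pads) lies ctrl.grip_depth behind it (ctrl.grip_depth is the distance from the TCP to the grasp point, in m); z points along the fingers, y is the line along which they close (so a half turn about z gives the same grasp; the last joint's range is limited). The gripper opens to 85 mm and grips with 20 to 120 N. Pads are 22 mm wide; open, the fingers measure 114 mm over their backs; the gripper's body (76 mm by 85 mm) begins 54 mm behind the grasp point. The pads swing forward as they close: fully open they stand 13 mm farther back than shut.
Start: joints at [-1.337, 0.576, 0.025, 1.437, -0.015, 1.129, -0.057], TCP at [0.211, 0.641, 0.231] pointing down, gripper open.
Joint ranges: [-2.76, 2.76], [-0.34, 2.15], [-1.52, 1.57], [0.19, 2.46], [-1.09, 4.23], [0.17, 1.99], [-2.82, 2.82]. Speed limits (rad/s): [2.22, 2.22, 3.01, 3.01, 3.14, 3.14, 3.14].

INTERFACE

Orientations are given as [roll, pitch, yaw] about the fixed x, y, z axes, in that order (R = Rz(yaw) Ry(pitch) Rx(roll)).
In Python, from station import ctrl gives the robot as it stands. The module is installed in compiled form; this text tells all that it offers.
- The arm moves only by the tool drive_tool, never from a script. Its argument "series" is a list of rows, each a list of 7 numbers: the shift along the tool's x, y, z in m, then the turn, a rotation vector about the tool's x, y, z in rad, then the finger opening in m, from 0 to 0.0854. A call has 1 to 20 rows; each row is the pose to reach, as a shift and turn from the pose commanded when the call began, along the tool's axes at that moment; what a row does not reach only later rows make up. A row lasts 1/12 s, in which the tool goes at most 41.7 mm and 7.16 degrees, less where a joint would pass 70% of its speed; a pose out of reach is approached as far as the arm can. A call with a gripper value outside its range is refused whole. The fingers move at their own pace and stop on an object; the grip force is fixed at half the most. Time passes only in rows, so rows that repeat a pose let the fingers close. It gives the time, the measured TCP pose, the force, the opening and the grip force at its end, in the units of the state.
- ctrl.get_state(): the state, without advancing time (a new reading comes with each control period).
- ctrl.capture(name): name is "scene" or "top" or "wrist"; returns the picture (384x512x3 uint8, red, green, blue); there is no depth.
- ctrl.camera_info(name): a dict with "vertical_fov" (degrees; the focal length in pixels is half the picture's height over the tangent of half this angle, whatever the lens; pixels are square), "cx", "cy" (the principal point, pixels), "dist" ([k1, k2, p1, p2, k3] as OpenCV has them; the pictures are not rectified), "R" (3x3) and "t" (3): a world point X has camera coordinates R X + t; the wrist camera has in their place "tool_from_camera" (4x4, takes a point from camera to tool coordinates, whose origin is the TCP and whose axes are the flange's). Camera axes: x right, y down, z forward; pixel columns grow to the right and rows downward; lengths in m; the calibration is good to about 2 mm. A picture is of the moment at which its call begins: read the wrist's pose just before it. camera_info takes no time and is no camera call.
- ctrl.finish_job(): hands the job in; it is judged then, once.
The state is a dict: "t": time; "joint_pos": joint angles; "joint_velocities": joint speeds; "effort": joint torques, N m; "tcp_pos": TCP position; "tcp_rot": TCP orientation; "contact_force": force on the tool from outside, world axes, zero at the start; "torque": the same for the moment, N m; "grip_width": finger opening in m; "grip_force": force on a finger pad.
Only numpy, scipy, OpenCV 4.12 (cv2) and the standard library are available. Lean on these libraries where they do the work, as an engineer would, in place of code of your own. Each camera call takes 0.05 s, during which the arm holds its last target. There are 200 camera calls.

## Working session

There is one attempt and no reset: what is moved stays moved. The work goes in short steps, Python scripts to look and compute and a tool call to move; the robot and the scene stay as the last step left them, time stands still between calls to the robot, and variables do not carry over. Pictures are saved under pics/ and viewed, at most 14 in all, crops included, and the job is handed in when it is done.

Besides the shell and the picture viewer there is one more tool, called in YAML: its name, and indented under it one key for each argument. drive_tool: Moves the arm, as the interface text tells. Its arguments: {"type":"object","properties":{"series":{"type":"array","items":{"type":"array","items":{"type":"number"}}}},"required":["series"]}

```bash
mkdir -p pics
python3 - <<'E'
from station import ctrl
import cv2
s=ctrl.get_state(); print(s['t'],s['tcp_pos'],s['tcp_rot'],s['grip_width'],ctrl.grip_depth)
for n in ['scene','top','wrist']:
    i=ctrl.camera_info(n); print(n,i)
    if n!='wrist': cv2.imwrite(f'pics/{n}0.png',cv2.resize(ctrl.capture(n)[:,:,::-1],(800,600),interpolation=cv2.INTER_CUBIC))
E
```

```text
0.0 [0.21075704 0.64077899 0.23044788] [-3.13994299e+00  6.63439707e-05  2.82385914e+00] 0.08543068714128041 0.0187
scene {'vertical_fov': 49.26478356044449, 'cx': 253.13552794972648, 'cy': 191.1067292555367, 'dist': array([-0.0566505,  0.       ,  0.       ,  0.       ,  0.       ]), 'R': array([[ 0.60414381, -0.79686932,  0.00308898],
       [-0.5261343 , -0.4017923 , -0.74949693],
       [ 0.59849224,  0.45117871, -0.66200061]]), 't': array([-0.16275093,  0.3593594 ,  0.92990046])}
top {'vertical_fov': 53.98915421623566, 'cx': 260.1474764172643, 'cy': 194.02463792443342, 'dist': array([0.0101837, 0.       , 0.       , 0.       , 0.       ]), 'R': array([[ 0.00641452, -0.99996127, -0.0060259 ],
       [-0.97745499, -0.00499812, -0.21108472],
       [ 0.21104642,  0.00724405, -0.9774492 ]]), 't': array([0.18293114, 0.51226666, 1.1895203 ])}
wrist {'vertical_fov': 60.22270188991218, 'cx': 256.475235439309, 'cy': 188.837662686011, 'dist': array([-0.08283208,  0.        ,  0.        ,  0.        ,  0.        ]), 'tool_from_camera': array([[-5.90728974e-04, -9.60724449e-01, -2.77503486e-01,
         6.99708802e-02],
       [ 9.99999825e-01, -5.77502280e-04, -1.29397692e-04,
        -8.78474399e-04],
       [-3.59433701e-05, -2.77503514e-01,  9.60724621e-01,
        -1.42602260e-01],
       [ 0.00000000e+00,  0.00000000e+00,  0.00000000e+00,
         1.00000000e+00]])}
```

View pics/scene0.png

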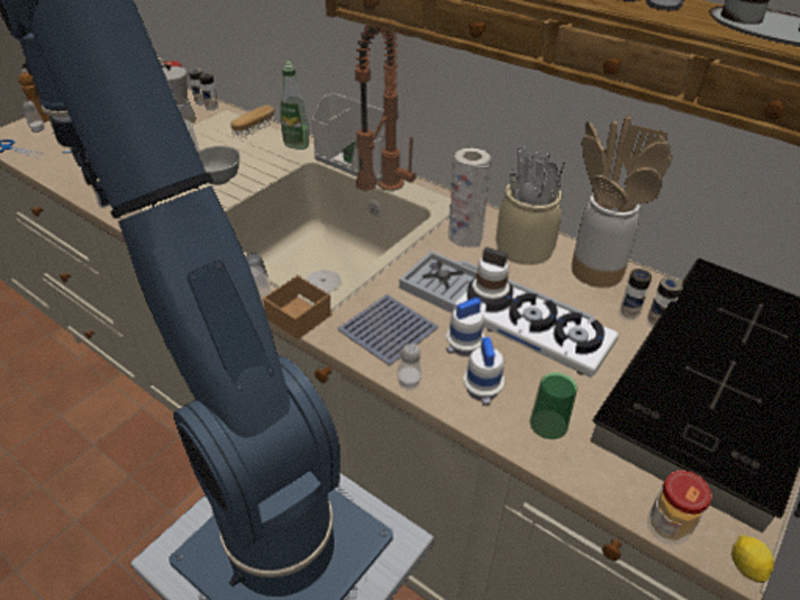

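View pics/top0.png

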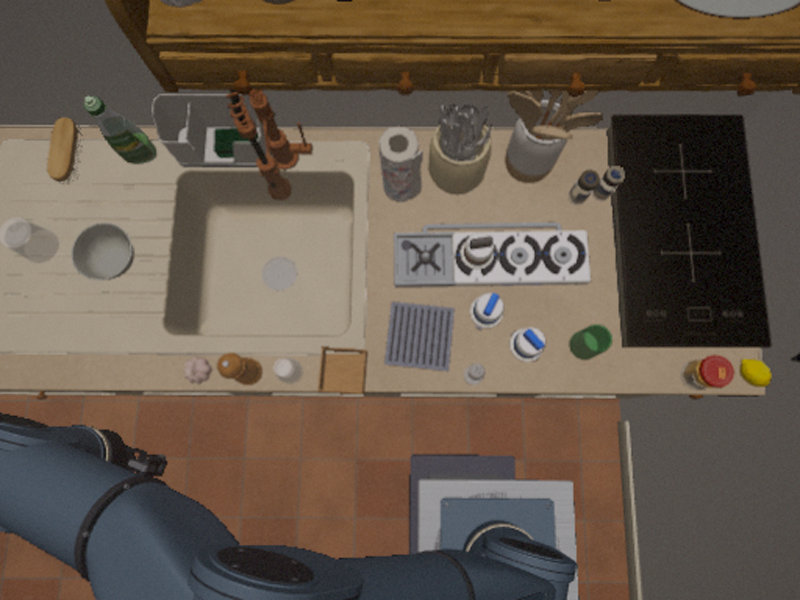

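Scene: two new cartridges (top view ~(488,310) and (528,343)), spent one in head_3 (~(478,252)), heads 1 and 2 free, tumbler ~(592,341), mat (420,335), carton (343,370). Enlarging.

```bash
cat > h.py <<'E'
from station import ctrl
import numpy as np, cv2
from scipy.spatial.transform import Rotation as Ro
def K(i):
    f=192/np.tan(np.radians(i['vertical_fov']/2)); return np.array([[f,0,i['cx']],[0,f,i['cy']],[0,0,1]])
def pose(n,s=None):
    i=ctrl.camera_info(n)
    if n!='wrist': return i['R'],i['t']
    s=s or ctrl.get_state(); T=np.eye(4); T[:3,:3]=Ro.from_euler('xyz',s['tcp_rot']).as_matrix(); T[:3,3]=s['tcp_pos']
    C=np.linalg.inv(T@i['tool_from_camera']); return C[:3,:3],C[:3,3]
def unproj(n,px,z,P=None):
    i=ctrl.camera_info(n); R,t=P or pose(n)
    u=cv2.undistortPoints(np.array([[px]],float),K(i),i['dist'])[0,0]
    d=R.T@np.array([u[0],u[1],1]); c=-R.T@t
    return c+d*(z-c[2])/d[2]
def proj(n,X,P=None):
    i=ctrl.camera_info(n); R,t=P or pose(n)
    return cv2.projectPoints(np.array(X,float).reshape(-1,3),cv2.Rodrigues(R)[0],t,K(i),i['dist'])[0][:,0]
def totool(X):  # world point -> tool-frame vector from TCP
    s=ctrl.get_state(); return Ro.from_euler('xyz',s['tcp_rot']).as_matrix().T@(np.array(X)-s['tcp_pos'])
E
python3 - <<'E'
from h import *
im=ctrl.capture('top')[:,:,::-1]; cv2.imwrite('pics/topraw.png',im)
cv2.imwrite('pics/top1.png',cv2.resize(im[136:256,240:400],(800,600),interpolation=cv2.INTER_CUBIC))
k=1.5625
for nm,p,z in [('c1',(490,303),.112),('c2',(534,338),.112),('tumtop',(597,335),.1),('spent',(480,244),.14),('h1',(563,254),.028),('h2',(520,254),.028),('star',(425,257),.036),('mat',(420,335),.006),('carton',(343,370),.055)]:
    print(nm,unproj('top',(p[0]/k,p[1]/k),z).round(3))
E
```

```text
c1 [0.5   0.017 0.112]
c2 [ 0.429 -0.068  0.112]
tumtop [ 0.438 -0.197  0.1  ]
spent [0.615 0.038 0.14 ]
h1 [ 0.629 -0.157  0.028]
h2 [ 0.629 -0.063  0.028]
star [0.619 0.146 0.036]
mat [0.451 0.156 0.006]
carton [0.369 0.316 0.055]
```

View pics/top1.png

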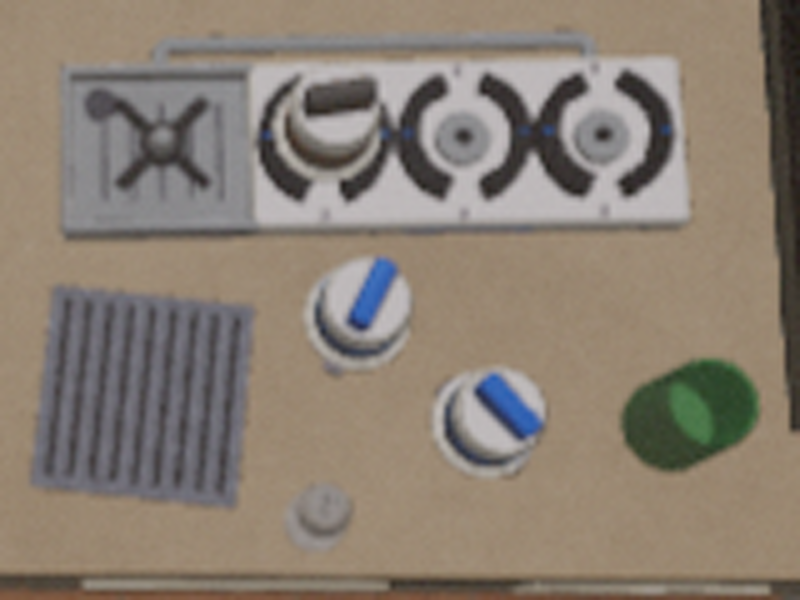

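Crop (×5, origin 240,136): pads (602,135) and (462,138), star (163,142), wings c1 (385,262)-(358,325), c2 (490,378)-(535,432), spent wing (307,98)-(375,92), tumbler top ~(710,405), mat corners (55,287),(252,307),(235,503),(33,487).

Run:
```python
from h import *
def u(p,z): return unproj('top',(p[0]/5+240-.4,p[1]/5+136-.4),z)[:2]
def pr(n,v): print(n,np.round(v,4))
R=[u(p,.028) for p in [(65,68),(65,237),(690,222),(675,58)]]
pr('rinser corners',R); pr('mid',np.mean(R,0))
h1,h2,st=u((602,135),.038),u((462,138),.038),u((163,142),.051)
pr('h1 h2 star(nozzle)',[h1,h2,st])
d=st-h1; pr('dist',np.linalg.norm(d)); pr('yaw',np.degrees(np.arctan2(-d[0],d[1])))
for n,a,b,z in [('c1',(385,262),(358,325),.112),('c2',(490,378),(535,432),.112),('sp',(307,98),(375,92),.1425)]:
    a,b=u(a,z),u(b,z); pr(n,(a+b)/2); d=a-b; pr(' len,ang',[np.linalg.norm(d),np.degrees(np.arctan2(d[1],d[0]))])
pr('tum',[u((710,405),.1),u((672,425),0)])
M=[u(p,.006) for p in [(55,287),(252,307),(235,503),(33,487)]]; pr('mat',np.mean(M,0))
pr('salt',u((325,508),.09))
k=1.5625
for p in [(322,347),(368,348),(365,393),(320,391)]: pr('carton',unproj('top',(p[0]/k,p[1]/k),.055)[:2])
print(totool([.62,.05,.3]))
```

```text
rinser corners [[ 0.6759  0.2133]
 [ 0.5553  0.212 ]
 [ 0.5678 -0.2122]
 [ 0.6848 -0.2087]]
mid [0.6209 0.0011]
h1 h2 star(nozzle) [[ 0.626  -0.153 ]
 [ 0.6235 -0.0579]
 [ 0.6159  0.1459]]
dist 0.2991
yaw 1.9481
c1 [0.499  0.0164]
 len,ang [  0.0444 -23.8021]
c2 [ 0.4286 -0.0692]
 len,ang [ 0.0429 38.2085]
sp [0.6195 0.0367]
 len,ang [4.28000e-02 9.55077e+01]
tum [[ 0.4312 -0.1952]
 [ 0.4329 -0.2004]]
mat [0.4506 0.158 ]
salt [0.3663 0.0457]
carton [0.417  0.3612]
carton [0.4154 0.2653]
carton [0.3227 0.2696]
carton [0.3262 0.3619]
[-0.57332645 -0.43358675 -0.0687708 ]
```

```bash
cat >> h.py <<'E'
def plan(x,y,z,yaw):
    s=ctrl.get_state(); R0=Ro.from_euler('xyz',s['tcp_rot']); 
    v=R0.inv().apply(np.array([x,y,z])-s['tcp_pos'])
    r=(R0.inv()*Ro.from_euler('xyz',[np.pi,0,np.radians(yaw)])).as_rotvec()
    print('shift',v.round(4),'rot',r.round(4))
E
python3 -c "
from h import *
plan(.6195,.0365,.25,97)"
```

```text
shift [-0.5771 -0.4465 -0.0188] rot [-1.1000e-03  8.0000e-04  1.1309e+00]
```

drive_tool:
  series:
    - [-0.577,-0.4465,-0.019,0,0,1.131,0.045]
    - [-0.577,-0.4465,-0.019,0,0,1.131,0.045]
    - [-0.577,-0.4465,-0.019,0,0,1.131,0.045]
    - [-0.577,-0.4465,-0.019,0,0,1.131,0.045]
    - [-0.577,-0.4465,-0.019,0,0,1.131,0.045]
    - [-0.577,-0.4465,-0.019,0,0,1.131,0.045]
    - [-0.577,-0.4465,-0.019,0,0,1.131,0.045]
    - [-0.577,-0.4465,-0.019,0,0,1.131,0.045]
    - [-0.577,-0.4465,-0.019,0,0,1.131,0.045]
    - [-0.577,-0.4465,-0.019,0,0,1.131,0.045]
    - [-0.577,-0.4465,-0.019,0,0,1.131,0.045]
    - [-0.577,-0.4465,-0.019,0,0,1.131,0.045]
    - [-0.577,-0.4465,-0.019,0,0,1.131,0.045]
    - [-0.577,-0.4465,-0.019,0,0,1.131,0.045]
    - [-0.577,-0.4465,-0.019,0,0,1.131,0.045]
    - [-0.577,-0.4465,-0.019,0,0,1.131,0.045]
    - [-0.577,-0.4465,-0.019,0,0,1.131,0.045]
    - [-0.577,-0.4465,-0.019,0,0,1.131,0.045]
    - [-0.577,-0.4465,-0.019,0,0,1.131,0.045]
    - [-0.577,-0.4465,-0.019,0,0,1.131,0.045]

```text
t: 1.82
tcp_pos: [0.6196, 0.0353, 0.2498]
tcp_rot: [-3.141, 0.0, 1.69]
contact_force: [0.8, -0.4, -0.0]
grip_width: 0.0451
grip_force: 0.0
```

Run:
```python
from h import *
s=ctrl.get_state(); P=pose('wrist',s); im=ctrl.capture('wrist')[:,:,::-1].copy()
print(s['joint_pos'].round(2),s['tcp_pos'])
cv2.imwrite('pics/w1raw.png',im)
cv2.imwrite('pics/w1.png',cv2.resize(im,(800,600),interpolation=cv2.INTER_CUBIC))
k=1.5625
print('expected spent top',proj('wrist',[.6195,.0365,.1425],P)*k,'pads',proj('wrist',[[.6235,-.058,.038],[.626,-.153,.038],[.616,.146,.051]],P)*k)
```

```text
[-0.38  0.51  0.4   1.57 -0.21  1.11  0.19] [0.61964448 0.0352577  0.2497924 ]
expected spent top [[400.83450687 287.36275667]] pads [[391.45994438 372.17869858]
 [381.27650645 479.43321765]
 [416.35386732  79.06773575]]
```

View pics/w1.png

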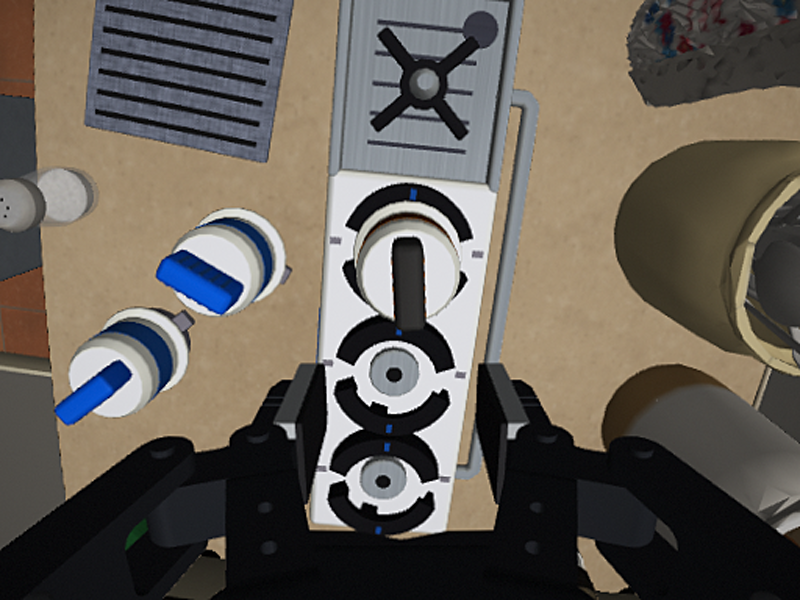

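Run:
```python
from h import *
P=pose('wrist'); k=1.5625
def u(p,z): return unproj('wrist',(p[0]/k-.2,p[1]/k-.2),z,P)[:2]
a,b,c=u((394,374),.038),u((383,481),.038),u((426,82),.051)
print('h2',a,'h1',b,'star',c)
for d in (a-b,c-b): print(np.linalg.norm(d),np.degrees(np.arctan2(-d[0],d[1])))
for n,p,q,z in [('sp',(408,240),(410,328),.1425),('c1',(170,262),(230,300),.112),('c2',(66,412),(122,370),.112)]:
    p,q=u(p,z),u(q,z);d=p-q;print(n,(p+q)/2,np.linalg.norm(d),np.degrees(np.arctan2(d[1],d[0])))
```

```text
h2 [ 0.62495092 -0.05693637] h1 [ 0.6271508  -0.15187257] star [0.62110722 0.14718909]
0.09496169261428779 1.327429880228409
0.2991227282414912 1.157702119603974
sp [0.62270371 0.04026328] 0.045561915271413116 98.4313812043374
c1 [0.50615045 0.0202116 ] 0.03952511594255258 152.5285169688815
c2 [ 0.43847294 -0.05903633] 0.05220403372415102 -138.28255243246085
```

```bash
python3 -c "
from h import *
plan(.6222,.0382,.1175,98)"
```

```text
shift [0.0006 0.0033 0.1323] rot [-0.001  -0.0006 -0.0181]
```

drive_tool:
  series:
    - [0.0006,0.0033,0.03,0,0,-0.018,0.045]
    - [0.0006,0.0033,0.06,0,0,-0.018,0.045]
    - [0.0006,0.0033,0.09,0,0,-0.018,0.045]
    - [0.0006,0.0033,0.11,0,0,-0.018,0.045]
    - [0.0006,0.0033,0.125,0,0,-0.018,0.045]
    - [0.0006,0.0033,0.132,0,0,-0.018,0.045]
    - [0.0006,0.0033,0.132,0,0,-0.018,0.045]
    - [0.0006,0.0033,0.132,0,0,-0.018,0.0]
    - [0.0006,0.0033,0.132,0,0,-0.018,0.0]
    - [0.0006,0.0033,0.132,0,0,-0.018,0.0]
    - [0.0006,0.0033,0.132,0,0,-0.018,0.0]
    - [0.0006,0.0033,0.132,0,0,-0.018,0.0]
    - [0.0006,0.0033,0.132,0,0,-0.018,0.0]
    - [0.0006,0.0033,0.132,0,0,-0.018,0.0]
    - [0.0006,0.0033,0.132,0,0,-0.018,0.0]

```text
t: 3.12
tcp_pos: [0.6232, 0.0381, 0.1196]
tcp_rot: [3.14, -0.0, 1.711]
contact_force: [-1.5, 0.9, 6.9]
grip_width: 0.0151
grip_force: 60.2
```

drive_tool:
  series:
    - [0,0,0.003,0,0,0,0]
    - [0,0,0.005,0,0,0,0]
    - [0,0,0.005,0,0,0,0]
    - [0,0,0.005,0,0,-0.1,0]
    - [0,0,0.005,0,0,-0.2,0]
    - [0,0,0.005,0,0,-0.3,0]
    - [0,0,0.005,0,0,-0.4,0]
    - [0,0,0.005,0,0,-0.5,0]
    - [0,0,0.005,0,0,-0.6,0]
    - [0,0,0.005,0,0,-0.7,0]
    - [0,0,0.005,0,0,-0.8,0]
    - [0,0,0.005,0,0,-0.9,0]
    - [0,0,0.005,0,0,-1.0,0]
    - [0,0,0.005,0,0,-1.1,0]
    - [0,0,0.005,0,0,-1.2,0]
    - [0,0,0.005,0,0,-1.3,0]
    - [0,0,0.005,0,0,-1.4,0]
    - [0,0,0.005,0,0,-1.45,0]
    - [0,0,0.005,0,0,-1.45,0]
    - [0,0,0.005,0,0,-1.45,0]

```text
t: 4.78
tcp_pos: [0.6254, 0.0369, 0.1172]
tcp_rot: [-3.141, 0.007, -3.124]
contact_force: [-1.2, -1.5, 25.3]
grip_width: 0.0147
grip_force: 62.3
```

drive_tool:
  series:
    - [0,0,-0.005,0,0,0,0]
    - [0,0,-0.01,0,0,0,0]
    - [0,0,-0.02,0,0,0,0]
    - [0,0,-0.03,0,0,0,0]
    - [0,0,-0.05,0,0,0,0]
    - [0,0,-0.07,0,0,0,0]
    - [0,0,-0.09,0,0,0,0]
    - [0,0,-0.11,0,0,0,0]
    - [0,0,-0.13,0,0,0,0]
    - [0,0,-0.13,0,0,0,0]
    - [0,0,-0.13,0,0,0,0]

```text
t: 5.7
tcp_pos: [0.6228, 0.0379, 0.2443]
tcp_rot: [3.141, 0.001, -3.122]
contact_force: [-0.3, -0.3, -3.1]
grip_width: 0.0145
grip_force: 58.6
```

Run:
```python
from h import *
im=ctrl.capture('wrist')[:,:,::-1].copy()
a=cv2.resize(im,(400,300)); b=cv2.resize(ctrl.capture('top')[:,:,::-1][136:256,200:360],(400,300))
cv2.imwrite('pics/w2.png',np.hstack([a,b]))
plan(.369,.316,.25,180)
plan(.369,.316,.25,70)
```

```text
shift [ 0.2475  0.2831 -0.0073] rot [-0.0002 -0.002   0.0193]
shift [ 0.2475  0.2831 -0.0073] rot [-2.1000e-03 -1.1000e-03  1.9391e+00]
```

View pics/w2.png

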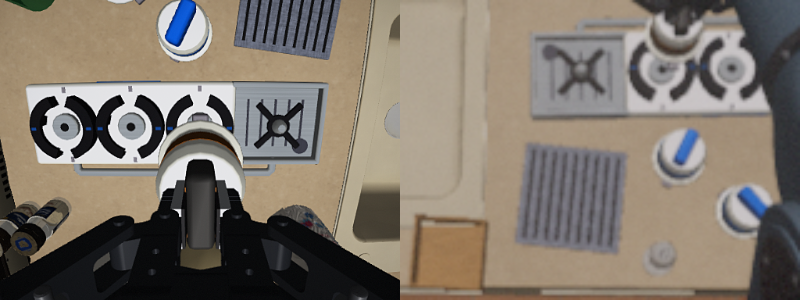

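Spent cartridge is held upright (left: wrist view), head 3 empty. Move to above the carton.

drive_tool:
  series:
    - [0.0,0.04,-0.01,0,0,0.02,0]
    - [0.03,0.07,-0.01,0,0,0.02,0]
    - [0.06,0.1,-0.01,0,0,0.02,0]
    - [0.09,0.13,-0.01,0,0,0.02,0]
    - [0.12,0.16,-0.01,0,0,0.02,0]
    - [0.15,0.19,-0.01,0,0,0.02,0]
    - [0.18,0.22,-0.01,0,0,0.02,0]
    - [0.21,0.25,-0.01,0,0,0.02,0]
    - [0.235,0.27,-0.01,0,0,0.02,0]
    - [0.2475,0.283,-0.01,0,0,0.02,0]
    - [0.2475,0.283,-0.01,0,0,0.02,0]
    - [0.2475,0.283,-0.01,0,0,0.02,0]
    - [0.2475,0.283,-0.01,0,0,0.02,0]

```text
t: 6.88
tcp_pos: [0.3701, 0.315, 0.2525]
tcp_rot: [-3.14, -0.001, 3.14]
contact_force: [0.1, -0.2, -2.3]
grip_width: 0.0148
grip_force: 58.9
```

Run:
```python
from h import *
s=ctrl.get_state(); print(s['tcp_pos'],s['tcp_rot'],s['joint_pos'].round(2)); P=pose('wrist',s)
a=ctrl.capture('wrist')[:,:,::-1].copy()
b=ctrl.capture('scene')[:,:,::-1][140:240,120:253]
cv2.imwrite('pics/w3.png',np.hstack([cv2.resize(a,(480,360)),cv2.resize(b,(320,360))]))
print(proj('wrist',[[.369+i*.046,.316+j*.046,.055] for i,j in [(-1,-1),(-1,1),(1,1),(1,-1)]],P)*.9375)
```

```text
[0.37014524 0.3149535  0.25253595] [-3.14000633e+00 -7.62627859e-04  3.14014328e+00] [-0.66  0.28 -0.19  1.88  0.06  0.99  0.7 ]
[[199.92121987 110.37349896]
 [285.13364136 110.22482027]
 [282.2866505  191.09628724]
 [202.81242441 191.22548706]]
```

View pics/w3.png

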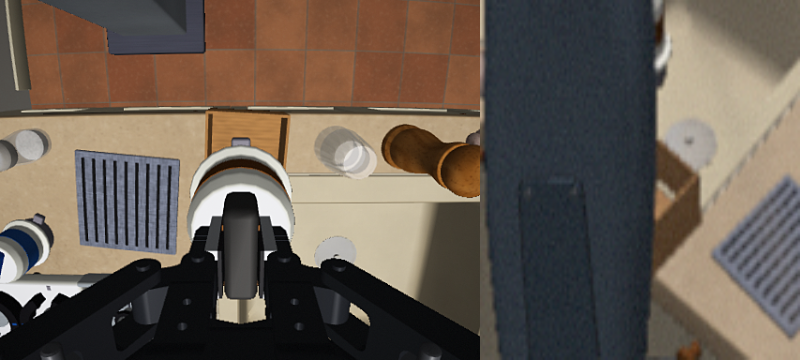

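drive_tool:
  series:
    - [0,0.0035,0.0,0,0,0.05,0]
    - [-0.001,0.0035,0.03,0,0,0.05,0]
    - [-0.001,0.0035,0.06,0,0,0.05,0]
    - [-0.001,0.0035,0.08,0,0,0.05,0]
    - [-0.001,0.0035,0.1,0,0,0.05,0]
    - [-0.001,0.0035,0.115,0,0,0.05,0]
    - [-0.001,0.0035,0.13,0,0,0.05,0]
    - [-0.001,0.0035,0.145,0,0,0.05,0]
    - [-0.001,0.0035,0.152,0,0,0.05,0]
    - [-0.001,0.0035,0.157,0,0,0.05,0]
    - [-0.001,0.0035,0.157,0,0,0.05,0]
    - [-0.001,0.0035,0.157,0,0,0.05,0]

```text
t: 7.98
tcp_pos: [0.3712, 0.3194, 0.0966]
tcp_rot: [3.141, 0.0, 3.09]
contact_force: [-0.1, -0.3, -1.9]
grip_width: 0.0149
grip_force: 58.9
```

Not yet on the floor; lower until contact.

drive_tool:
  series:
    - [0,0,0.002,0,0,0,0]
    - [0,0,0.004,0,0,0,0]
    - [0,0,0.006,0,0,0,0]
    - [0,0,0.006,0,0,0,0]
    - [0,0,0.006,0,0,0,0]

```text
t: 8.4
tcp_pos: [0.3713, 0.3201, 0.0923]
tcp_rot: [3.14, 0.002, 3.091]
contact_force: [-5.2, -3.5, 24.5]
grip_width: 0.0149
grip_force: 62.8
```

drive_tool:
  series:
    - [0,0,0.003,0,0,0,0]
    - [0,0,0.001,0,0,0,0.045]
    - [0,0,0.001,0,0,0,0.045]
    - [0,0,0.001,0,0,0,0.045]
    - [0,0,0.001,0,0,0,0.045]
    - [0,0,0.001,0,0,0,0.045]
    - [0,0,-0.02,0,0,0,0.045]
    - [0,0,-0.05,0,0,0,0.045]
    - [0,0,-0.09,0,0,0,0.045]
    - [0,0,-0.13,0,0,0,0.045]
    - [0,0,-0.16,0,0,0,0.045]
    - [0,0,-0.16,0,0,0,0.045]

```text
t: 9.4
tcp_pos: [0.3727, 0.3214, 0.256]
tcp_rot: [3.135, 0.006, 3.091]
contact_force: [0.2, 0.3, -0.4]
grip_width: 0.045
grip_force: 0.0
```

Run:
```python
from h import *
plan(.505,.019,.25,154)
```

```text
shift [-0.1475 -0.2953  0.0049] rot [0.0078 0.0047 0.4028]
```

drive_tool:
  series:
    - [-0.02,-0.04,0.004,0,0,0.05,0.045]
    - [-0.035,-0.07,0.004,0,0,0.1,0.045]
    - [-0.05,-0.1,0.004,0,0,0.15,0.045]
    - [-0.065,-0.13,0.004,0,0,0.2,0.045]
    - [-0.08,-0.16,0.004,0,0,0.25,0.045]
    - [-0.1,-0.2,0.004,0,0,0.3,0.045]
    - [-0.12,-0.24,0.004,0,0,0.35,0.045]
    - [-0.135,-0.27,0.004,0,0,0.4,0.045]
    - [-0.1475,-0.295,0.004,0,0,0.4,0.045]
    - [-0.1475,-0.295,0.004,0,0,0.4,0.045]
    - [-0.1475,-0.295,0.004,0,0,0.4,0.045]

```text
t: 10.32
tcp_pos: [0.5033, 0.0157, 0.2458]
tcp_rot: [-3.141, -0.001, 2.687]
contact_force: [-0.1, 0.9, -0.5]
grip_width: 0.0454
grip_force: 0.0
```

```bash
cat >> h.py <<'E'
def wing(P,im,z,name='wrist',lo=(100,120,60),hi=(130,255,255)):
    "blue wing blobs: centre of min-area rect and axis angle, back-projected on height z"
    m=cv2.inRange(cv2.cvtColor(im,cv2.COLOR_BGR2HSV),lo,hi)
    for c in cv2.findContours(m,cv2.RETR_EXTERNAL,cv2.CHAIN_APPROX_NONE)[0]:
        if cv2.contourArea(c)>60:
            b=cv2.boxPoints(cv2.minAreaRect(c)); print('blob',cv2.contourArea(c),b.round(0).tolist())
E
python3 - <<'E'
from h import *
s=ctrl.get_state(); print(s['tcp_pos'],s['tcp_rot'],s['joint_pos'].round(2)); P=pose('wrist',s)
a=ctrl.capture('wrist')[:,:,::-1].copy()
cv2.imwrite('pics/w4raw.png',a)
b=ctrl.capture('top')[:,:,::-1][130:270,190:400]; 
cv2.imwrite('pics/w4.png',np.hstack([cv2.resize(a,(480,360)),cv2.resize(b,(320,360))]))
k=.9375
print(proj('wrist',[.505,.019,.112],P)*k)
E
```

```text
[0.50331284 0.01566319 0.24575318] [-3.14078977e+00 -5.32922188e-04  2.68724583e+00] [-0.16  0.31  0.05  1.86 -0.02  0.97  1.01]
[[245.54854477 166.73063929]]
```

View pics/w4.png

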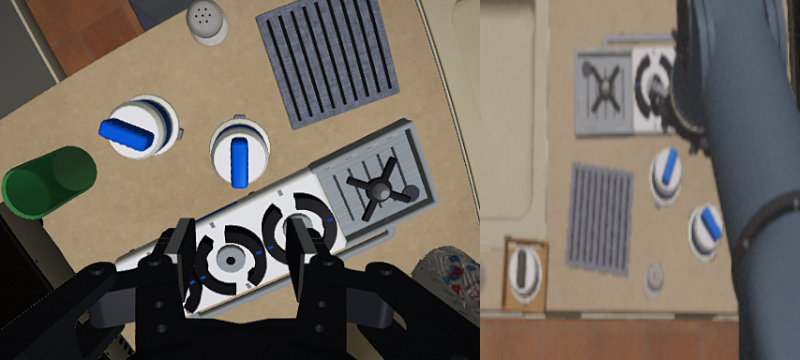

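Spent cartridge stands in the carton (right). c1 wing: bottom end of its top face at (239.5,188) in the left image, axis vertical.

Run:
```python
from h import *
P=pose('wrist'); k=.9375
e=unproj('wrist',(239.5/k,188/k),.112,P); f=unproj('wrist',(239.5/k,139/k),.112,P); d=(f-e)[:2]; print(e,f,np.linalg.norm(d)); d/=np.linalg.norm(d)
c=e[:2]+d*.023; a=np.degrees(np.arctan2(d[1],d[0])); print(c,a)
plan(c[0],c[1],.0885,a if a>0 else a+180)
```

```text
[0.52049255 0.00766508 0.112     ] [0.47893578 0.02781226 0.112     ] 0.046183050910554864
[0.49979652 0.01769874] 154.13538523443833
shift [ 0.0023 -0.0017  0.1574] rot [-0.     -0.001   0.0014]
```

drive_tool:
  series:
    - [0.0025,-0.0017,0.03,0,0,0,0.045]
    - [0.0025,-0.0017,0.06,0,0,0,0.045]
    - [0.0025,-0.0017,0.09,0,0,0,0.045]
    - [0.0025,-0.0017,0.12,0,0,0,0.045]
    - [0.0025,-0.0017,0.145,0,0,0,0.045]
    - [0.0025,-0.0017,0.157,0,0,0,0.045]
    - [0.0025,-0.0017,0.157,0,0,0,0.045]
    - [0.0025,-0.0017,0.157,0,0,0,0.0]
    - [0.0025,-0.0017,0.157,0,0,0,0.0]
    - [0.0025,-0.0017,0.157,0,0,0,0.0]
    - [0.0025,-0.0017,0.157,0,0,0,0.0]
    - [0.0025,-0.0017,0.157,0,0,0,0.0]
    - [0.0025,-0.0017,0.157,0,0,0,0.0]
    - [0.0025,-0.0017,0.157,0,0,0,0.0]

```text
t: 11.58
tcp_pos: [0.5007, 0.017, 0.0903]
tcp_rot: [3.141, 0.001, 2.691]
contact_force: [-1.1, 0.7, 7.2]
grip_width: 0.0147
grip_force: 62.3
```

drive_tool:
  series:
    - [0,0,-0.02,0,0,0,0]
    - [0,0,-0.05,0,0,0,0]
    - [0,0,-0.08,0,0,0,0]
    - [0,0,-0.11,0,0,0,0]
    - [0,0,-0.11,0,0,0,0]
    - [0,0,-0.11,0,0,0,0]

```text
t: 12.08
tcp_pos: [0.5009, 0.0169, 0.2008]
tcp_rot: [3.14, 0.003, 2.691]
contact_force: [-0.8, -0.4, -4.0]
grip_width: 0.0147
grip_force: 60.9
```

```bash
python3 -c "
from h import *
plan(.6249,-.0571,.18,181.3)"
```

```text
shift [-0.1438 -0.0126  0.0212] rot [ 0.0012  0.0034 -0.4737]
```

drive_tool:
  series:
    - [-0.036,-0.003,0,0,0,-0.11,0]
    - [-0.072,-0.006,0,0,0,-0.22,0]
    - [-0.108,-0.009,0.01,0,0,-0.33,0]
    - [-0.13,-0.012,0.015,0,0,-0.44,0]
    - [-0.144,-0.0125,0.02,0,0,-0.473,0]
    - [-0.144,-0.0125,0.02,0,0,-0.473,0]
    - [-0.144,-0.0125,0.02,0,0,-0.473,0]
    - [-0.144,-0.0125,0.02,0,0,-0.473,0]

```text
t: 12.75
tcp_pos: [0.6231, -0.0564, 0.1781]
tcp_rot: [3.141, -0.003, -3.12]
contact_force: [0.0, 0.5, -3.5]
grip_width: 0.0143
grip_force: 60.7
```

Run:
```python
from h import *
s=ctrl.get_state(); print(s['tcp_pos'],s['tcp_rot']); P=pose('wrist',s)
a=ctrl.capture('wrist')[:,:,::-1].copy(); cv2.imwrite('pics/w5raw.png',a)
cv2.imwrite('pics/w5.png',cv2.resize(a[60:348],(800,450),interpolation=cv2.INTER_CUBIC))
k=1.5625
print((proj('wrist',[[.6271,-.1519,.038],[.6229,.038,.038],[.625-.038,-.057,.092],[.625-.045,-.057,.0485]],P)-[0,60])*k)
plan(.6249,-.0571,.13,181.3)
```

```text
[ 0.62306921 -0.0564342   0.17806004] [ 3.14095466e+00 -2.68352468e-03 -3.11991739e+00]
[[234.40346399 186.2103103 ]
 [568.25782343 185.78436829]
 [403.39583633 132.86528998]
 [403.18781647 107.27002763]]
shift [-0.0017 -0.0009  0.0487] rot [ 0.0005 -0.0017 -0.0004]
```

View pics/w5.png

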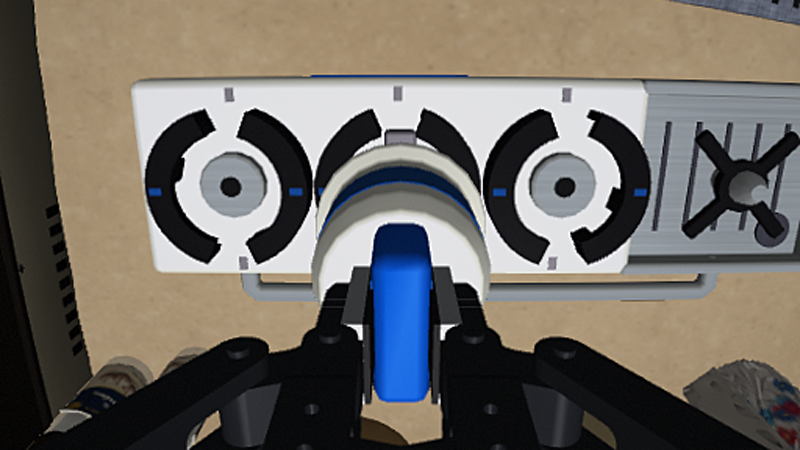

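Lug (400,137) lines up with the slot tick (398,93) and the middle of the pads (231,186)/(565,187). Insert.

drive_tool:
  series:
    - [-0.0017,-0.001,0.01,0,-0.0017,0,0]
    - [-0.0017,-0.001,0.025,0,-0.0017,0,0]
    - [-0.0017,-0.001,0.035,0,-0.0017,0,0]
    - [-0.0017,-0.001,0.045,0,-0.0017,0,0]
    - [-0.0017,-0.001,0.05,0,-0.0017,0,0]
    - [-0.0017,-0.001,0.05,0,-0.0017,0,0]
    - [-0.0017,-0.001,0.054,0,-0.0017,0,0]
    - [-0.0017,-0.001,0.058,0,-0.0017,0,0]
    - [-0.0017,-0.001,0.062,0,-0.0017,0,0]
    - [-0.0017,-0.001,0.065,0,-0.0017,0,0]
    - [-0.0017,-0.001,0.065,0,-0.0017,0,0]

```text
t: 13.72
tcp_pos: [0.6276, -0.0586, 0.1185]
tcp_rot: [-3.141, 0.007, -3.12]
contact_force: [-10.2, -0.1, 34.2]
grip_width: 0.015
grip_force: 66.4
```

drive_tool:
  series:
    - [0.001,0,-0.002,0,0,0.0,0]
    - [0.001,0,-0.002,0,0,0.1,0]
    - [0.001,0,-0.002,0,0,0.2,0]
    - [0.001,0,-0.002,0,0,0.3,0]
    - [0.001,0,-0.002,0,0,0.4,0]
    - [0.001,0,-0.002,0,0,0.5,0]
    - [0.001,0,-0.002,0,0,0.6,0]
    - [0.001,0,-0.002,0,0,0.7,0]
    - [0.001,0,-0.002,0,0,0.8,0]
    - [0.001,0,-0.002,0,0,0.9,0]
    - [0.001,0,-0.002,0,0,1.0,0]
    - [0.001,0,-0.002,0,0,1.1,0]
    - [0.001,0,-0.002,0,0,1.2,0]
    - [0.001,0,-0.002,0,0,1.3,0]
    - [0.001,0,-0.002,0,0,1.4,0]
    - [0.001,0,-0.002,0,0,1.45,0]
    - [0.001,0,-0.002,0,0,1.47,0]
    - [0.001,0,-0.002,0,0,1.47,0]

```text
t: 15.22
tcp_pos: [0.6258, -0.0584, 0.1184]
tcp_rot: [3.138, 0.001, 1.695]
contact_force: [-6.2, 0.5, 18.8]
grip_width: 0.015
grip_force: 66.5
```

```bash
python3 -c "
from h import *
s=ctrl.get_state();print(s['torque'],s['tcp_rot'],s['tcp_pos'])"
```

```text
[-0.20524607  1.68327292  0.97937036] [3.13755024e+00 1.36019682e-03 1.69455698e+00] [ 0.6257856  -0.05843479  0.11843353]
```

drive_tool:
  series:
    - [0,0,-0.003,0,0,0,0]
    - [0,0,-0.004,0,0,0,0.045]
    - [0,0,-0.004,0,0,0,0.045]
    - [0,0,-0.004,0,0,0,0.045]
    - [0,0,-0.004,0,0,0,0.045]
    - [0,0,-0.004,0,0,0,0.045]
    - [0,0,-0.03,0,0,0,0.045]
    - [0,0,-0.06,0,0,0,0.045]
    - [0,0,-0.1,0,0,0,0.045]
    - [0,0,-0.13,0,0,0,0.045]
    - [0,0,-0.13,0,0,0,0.045]

```text
t: 16.13
tcp_pos: [0.6276, -0.0591, 0.2529]
tcp_rot: [3.13, 0.002, 1.693]
contact_force: [0.8, 0.4, 1.0]
grip_width: 0.0448
grip_force: 0.0
```

Run:
```python
from h import *
s=ctrl.get_state(); print(s['tcp_pos'],s['tcp_rot']); P=pose('wrist',s)
a=ctrl.capture('wrist')[:,:,::-1].copy(); cv2.imwrite('pics/w6.png',cv2.resize(a,(800,600),interpolation=cv2.INTER_CUBIC))
k=1.5625
print(proj('wrist',[[.625,-.057,.1425],[.435,-.064,.112]],P)*k)
plan(.435,-.064,.25,218)
```

```text
[ 0.62760816 -0.05913264  0.25292858] [3.13023541e+00 1.98087537e-03 1.69306498e+00]
[[393.58600155 283.13944349]
 [ 63.00208525 243.51974474]]
shift [ 0.0182 -0.1908 -0.0017] rot [ 0.0035  0.0092 -2.1113]
```

View pics/w6.png

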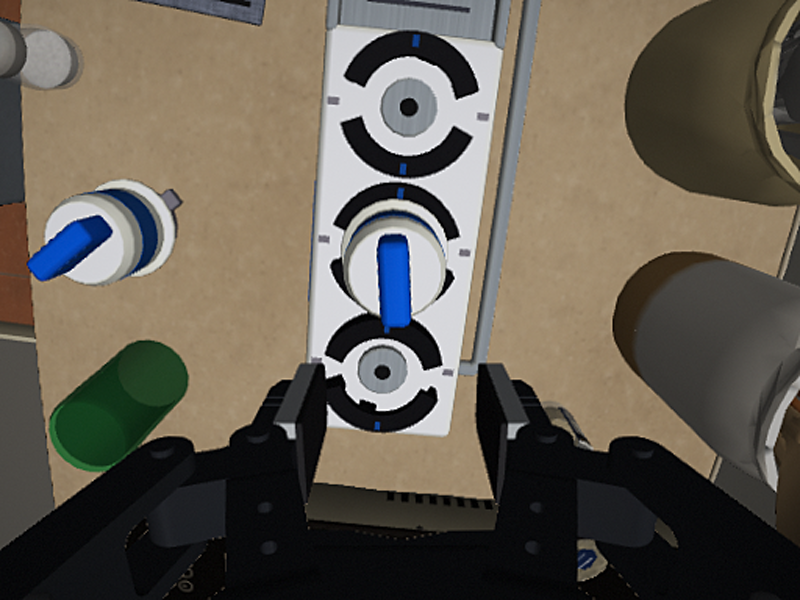

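c1 is locked in head 2 (wing along rinser y at (395,280)); c2 unmoved (wing ~(70,248)). Go above c2.

drive_tool:
  series:
    - [0.001,-0.02,0,0,0,-0.12,0.045]
    - [0.002,-0.04,0,0,0,-0.24,0.045]
    - [0.004,-0.06,0,0,0,-0.36,0.045]
    - [0.006,-0.08,0,0,0,-0.48,0.045]
    - [0.008,-0.1,0,0,0,-0.6,0.045]
    - [0.01,-0.12,0,0,0,-0.72,0.045]
    - [0.012,-0.14,0,0,0,-0.84,0.045]
    - [0.014,-0.16,0,0,0,-0.96,0.045]
    - [0.016,-0.18,0,0,0,-1.08,0.045]
    - [0.018,-0.19,0,0,0,-1.2,0.045]
    - [0.018,-0.19,0,0,0,-1.32,0.045]
    - [0.018,-0.19,0,0,0,-1.44,0.045]
    - [0.018,-0.19,0,0,0,-1.56,0.045]
    - [0.018,-0.19,0,0,0,-1.68,0.045]
    - [0.018,-0.19,0,0,0,-1.8,0.045]
    - [0.018,-0.19,0,0,0,-1.92,0.045]
    - [0.018,-0.19,0,0,0,-2.04,0.045]
    - [0.018,-0.19,0,0,0,-2.11,0.045]
    - [0.018,-0.19,0,0,0,-2.11,0.045]
    - [0.018,-0.19,0,0,0,-2.11,0.045]

```text
t: 17.85
tcp_pos: [0.4336, -0.0636, 0.2454]
tcp_rot: [-3.141, 0.001, -2.482]
contact_force: [0.1, 0.0, -0.5]
grip_width: 0.0449
grip_force: 0.0
```

Run:
```python
from h import *
s=ctrl.get_state(); print(s['tcp_pos'],s['tcp_rot'],s['joint_pos'].round(2)); P=pose('wrist',s)
a=ctrl.capture('wrist')[:,:,::-1].copy(); cv2.imwrite('pics/w7raw.png',a)
cv2.imwrite('pics/w7.png',cv2.resize(a,(800,600),interpolation=cv2.INTER_CUBIC))
k=1.5625
print(proj('wrist',[[.435,-.064,.112]],P)*k)
```

```text
[ 0.43364283 -0.06355101  0.24537018] [-3.14145995e+00  5.83305684e-04 -2.48213200e+00] [ 0.05  0.21 -0.01  2.    0.    0.93  2.27]
[[400.27793958 280.91435489]]
```

View pics/w7.png

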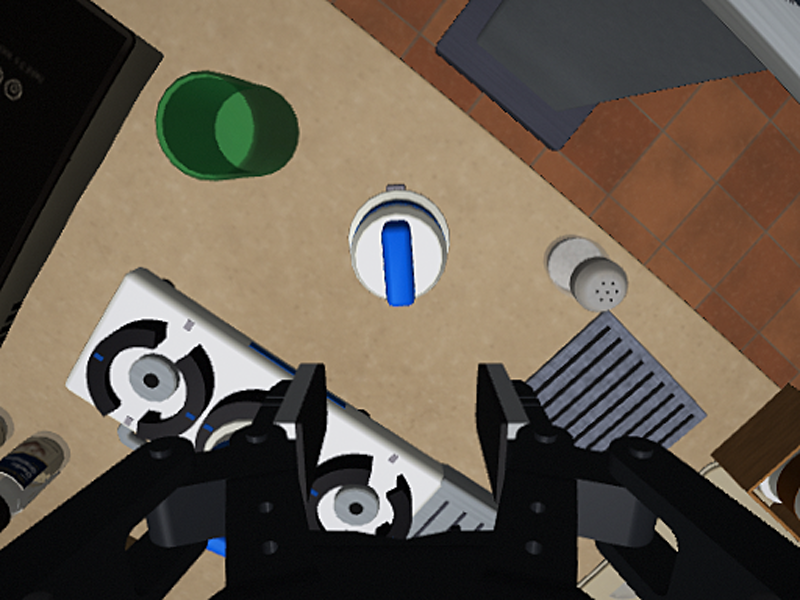

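c2 wing from (395,222) to (400.5,305); tumbler top ~(205,125), bottom ~(255,130).

Run:
```python
from h import *
P=pose('wrist'); k=1.5625
e=unproj('wrist',(400.5/k,305/k),.112,P); f=unproj('wrist',(395/k,222/k),.112,P); d=(f-e)[:2]; print(np.linalg.norm(d)); d/=np.linalg.norm(d)
c=e[:2]+d*.023; a=np.degrees(np.arctan2(d[1],d[0]))%360; print(c,a)
plan(c[0],c[1],.0885,a)
print('tum',unproj('wrist',(205/k,125/k),.1,P),unproj('wrist',(255/k,128/k),0.0,P))
```

```text
0.046549761722634905
[ 0.42880023 -0.07058044] 221.34822188271468
shift [ 0.0083 -0.0025  0.157 ] rot [-0.0003  0.0007 -0.0625]
tum [ 0.43320299 -0.19877255  0.1       ] [ 0.43199316 -0.19947479  0.        ]
```

drive_tool:
  series:
    - [0.0083,-0.0025,0.0,0,0,-0.055,0.045]
    - [0.0083,-0.0025,0.03,0,0,-0.055,0.045]
    - [0.0083,-0.0025,0.06,0,0,-0.055,0.045]
    - [0.0083,-0.0025,0.09,0,0,-0.055,0.045]
    - [0.0083,-0.0025,0.12,0,0,-0.055,0.045]
    - [0.0083,-0.0025,0.145,0,0,-0.055,0.045]
    - [0.0083,-0.0025,0.157,0,0,-0.055,0.045]
    - [0.0083,-0.0025,0.157,0,0,-0.055,0.045]
    - [0.0083,-0.0025,0.157,0,0,-0.055,0]
    - [0.0083,-0.0025,0.157,0,0,-0.055,0]
    - [0.0083,-0.0025,0.157,0,0,-0.055,0]
    - [0.0083,-0.0025,0.157,0,0,-0.055,0]
    - [0.0083,-0.0025,0.157,0,0,-0.055,0]
    - [0.0083,-0.0025,0.157,0,0,-0.055,0]
    - [0.0083,-0.0025,0.157,0,0,-0.055,0]

```text
t: 19.15
tcp_pos: [0.4298, -0.0706, 0.0898]
tcp_rot: [-3.139, 0.002, -2.425]
contact_force: [-1.7, 0.9, 7.9]
grip_width: 0.0149
grip_force: 61.5
```

drive_tool:
  series:
    - [0,0,-0.02,0,0,0,0]
    - [0,0,-0.05,0,0,0,0]
    - [0,0,-0.08,0,0,0,0]
    - [0,0,-0.11,0,0,0,0]
    - [0,0,-0.11,0,0,0,0]
    - [0,0,-0.11,0,0,0,0]

```text
t: 19.65
tcp_pos: [0.4299, -0.0707, 0.2004]
tcp_rot: [-3.138, 0.004, -2.425]
contact_force: [-0.3, -0.3, -3.8]
grip_width: 0.0149
grip_force: 59.9
```

```bash
python3 -c "
from h import *
plan(.627,-.1525,.18,181.3)"
```

```text
shift [-0.0948 -0.1911  0.0215] rot [-0.0023  0.0052  0.6942]
```

drive_tool:
  series:
    - [-0.016,-0.032,0,0,0,0.11,0]
    - [-0.032,-0.064,0,0,0,0.22,0]
    - [-0.048,-0.096,0,0,0,0.33,0]
    - [-0.064,-0.128,0.005,0,0,0.44,0]
    - [-0.08,-0.16,0.01,0,0,0.55,0]
    - [-0.09,-0.18,0.015,0,0,0.66,0]
    - [-0.095,-0.191,0.02,-0.002,0.004,0.694,0]
    - [-0.095,-0.191,0.02,-0.002,0.004,0.694,0]
    - [-0.095,-0.191,0.02,-0.002,0.004,0.694,0]
    - [-0.095,-0.191,0.02,-0.002,0.004,0.694,0]

```text
t: 20.48
tcp_pos: [0.625, -0.1516, 0.178]
tcp_rot: [3.141, -0.005, -3.117]
contact_force: [0.1, -0.2, -3.0]
grip_width: 0.015
grip_force: 59.9
```

Run:
```python
from h import *
s=ctrl.get_state(); print(s['tcp_pos'],s['tcp_rot'],s['joint_pos'].round(2)); P=pose('wrist',s)
a=ctrl.capture('wrist')[:,:,::-1].copy(); cv2.imwrite('pics/w8raw.png',a)
cv2.imwrite('pics/w8.png',cv2.resize(a[60:348],(800,450),interpolation=cv2.INTER_CUBIC))
plan(.627,-.1525,.13,181.3)
```

```text
[ 0.62496081 -0.15164384  0.1780434 ] [ 3.1405137  -0.0053459  -3.11723019] [ 0.06  0.58  0.17  1.6  -0.11  0.98  1.86]
shift [-0.002  -0.0009  0.0487] rot [ 0.001  -0.0043  0.0015]
```

View pics/w8.png

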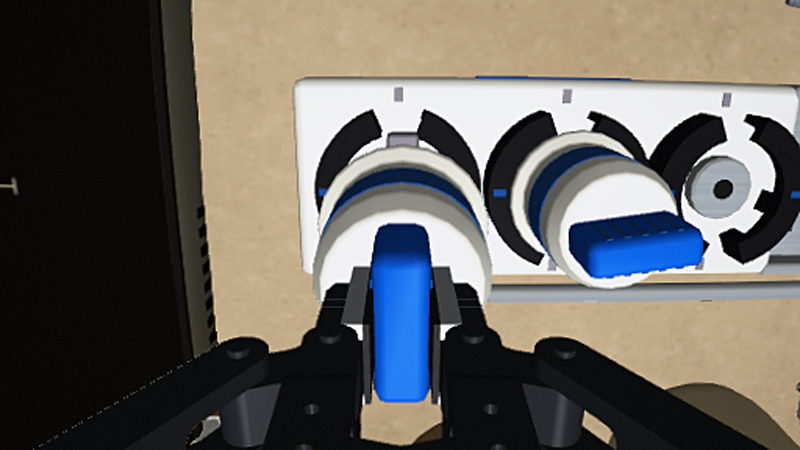

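drive_tool:
  series:
    - [-0.002,-0.0018,0.01,0,-0.004,0,0]
    - [-0.002,-0.0018,0.025,0,-0.004,0,0]
    - [-0.002,-0.0018,0.035,0,-0.004,0,0]
    - [-0.002,-0.0018,0.045,0,-0.004,0,0]
    - [-0.002,-0.0018,0.05,0,-0.004,0,0]
    - [-0.002,-0.0018,0.05,0,-0.004,0,0]
    - [-0.002,-0.0018,0.054,0,-0.004,0,0]
    - [-0.002,-0.0018,0.058,0,-0.004,0,0]
    - [-0.002,-0.0018,0.062,0,-0.004,0,0]
    - [-0.002,-0.0018,0.065,0,-0.004,0,0]
    - [-0.002,-0.0018,0.065,0,-0.004,0,0]

```text
t: 21.45
tcp_pos: [0.6294, -0.1536, 0.1178]
tcp_rot: [3.141, 0.005, -3.118]
contact_force: [-8.5, 4.2, 28.1]
grip_width: 0.015
grip_force: 64.8
```

drive_tool:
  series:
    - [0.001,0,-0.001,0,0,0.0,0]
    - [0.001,0,-0.001,0,0,0.1,0]
    - [0.001,0,-0.001,0,0,0.2,0]
    - [0.001,0,-0.001,0,0,0.3,0]
    - [0.001,0,-0.001,0,0,0.4,0]
    - [0.001,0,-0.001,0,0,0.5,0]
    - [0.001,0,-0.001,0,0,0.6,0]
    - [0.001,0,-0.001,0,0,0.7,0]
    - [0.001,0,-0.001,0,0,0.8,0]
    - [0.001,0,-0.001,0,0,0.9,0]
    - [0.001,0,-0.001,0,0,1.0,0]
    - [0.001,0,-0.001,0,0,1.1,0]
    - [0.001,0,-0.001,0,0,1.2,0]
    - [0.001,0,-0.001,0,0,1.3,0]
    - [0.001,0,-0.001,0,0,1.4,0]
    - [0.001,0,-0.001,0,0,1.45,0]
    - [0.001,0,-0.001,0,0,1.47,0]
    - [0.001,0,-0.001,0,0,1.47,0]

```text
t: 22.95
tcp_pos: [0.6277, -0.1534, 0.1178]
tcp_rot: [3.138, -0.001, 1.696]
contact_force: [-7.7, 4.1, 23.4]
grip_width: 0.0146
grip_force: 66.4
```

drive_tool:
  series:
    - [0,0,-0.003,0,0,0,0]
    - [0,0,-0.004,0,0,0,0.045]
    - [0,0,-0.004,0,0,0,0.045]
    - [0,0,-0.004,0,0,0,0.045]
    - [0,0,-0.004,0,0,0,0.045]
    - [0,0,-0.004,0,0,0,0.045]
    - [0,0,-0.03,0,0,0,0.045]
    - [0,0,-0.06,0,0,0,0.045]
    - [0,0,-0.1,0,0,0,0.045]
    - [0,0,-0.13,0,0,0,0.085]
    - [0,0,-0.13,0,0,0,0.085]
    - [0,0,-0.13,0,0,0,0.085]

```text
t: 23.95
tcp_pos: [0.6278, -0.1545, 0.2472]
tcp_rot: [3.137, 0.001, 1.695]
contact_force: [0.5, -0.5, 0.3]
grip_width: 0.079
grip_force: 0.0
```

Run:
```python
from h import *
a=ctrl.capture('wrist')[:,:,::-1].copy(); b=ctrl.capture('top')[:,:,::-1][130:270,190:400]
cv2.imwrite('pics/w9.png',np.hstack([cv2.resize(a,(480,360)),cv2.resize(b,(320,360))]))
plan(.4325,-.199,.2,90)
```

```text
shift [-0.0211 -0.1983  0.0443] rot [ 0.0004 -0.0011  0.1241]
```

View pics/w9.png

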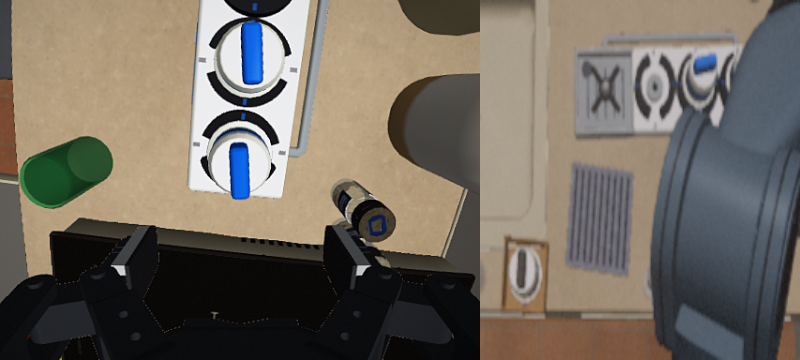

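Both new cartridges sit locked (wings at (252,55), (239,170)); tumbler unmoved. Fetch it.

drive_tool:
  series:
    - [-0.005,-0.04,0,0,0,0.03,0.085]
    - [-0.009,-0.08,0.01,0,0,0.06,0.085]
    - [-0.013,-0.12,0.02,0,0,0.09,0.085]
    - [-0.017,-0.16,0.03,0,0,0.12,0.085]
    - [-0.021,-0.19,0.04,0,0,0.124,0.085]
    - [-0.021,-0.198,0.044,0,0,0.124,0.085]
    - [-0.021,-0.198,0.044,0,0,0.124,0.085]
    - [-0.021,-0.198,0.044,0,0,0.124,0.085]

```text
t: 24.72
tcp_pos: [0.4337, -0.1988, 0.2006]
tcp_rot: [3.141, -0.001, 1.571]
contact_force: [1.1, 0.3, 0.1]
grip_width: 0.0852
grip_force: 0.0
```

Run:
```python
from h import *
s=ctrl.get_state(); P=pose('wrist',s); print(s['tcp_pos'],s['grip_width'])
a=ctrl.capture('wrist')[:,:,::-1].copy(); m=cv2.inRange(cv2.cvtColor(a,cv2.COLOR_BGR2HSV),(45,80,20),(80,255,255))
c=max(cv2.findContours(m,0,2)[0],key=cv2.contourArea); print('green bbox',cv2.boundingRect(c))
th=np.linspace(0,6.28,60); X=[[.4325+r*np.cos(t),-.199+r*np.sin(t),z] for r,z in((.0325,0),(.0305,.1)) for t in th]
q=proj('wrist',X,P); print('pred',q.min(0),q.max(0)-q.min(0))
plan(.4325,-.199,.049,90)
```

```text
[ 0.43372849 -0.19879412  0.20063331] 0.08522147599516422
green bbox (219, 132, 76, 90)
pred [214.6885521  131.13941076] [79.70655809 94.13891233]
shift [-0.0002 -0.0023  0.1519] rot [ 0.0015 -0.0003  0.0013]
```

drive_tool:
  series:
    - [0,-0.001,0.03,0,0,0,0.085]
    - [0,-0.001,0.06,0,0,0,0.085]
    - [0,-0.001,0.09,0,0,0,0.085]
    - [0,-0.001,0.12,0,0,0,0.085]
    - [0,-0.001,0.142,0,0,0,0.085]
    - [0,-0.001,0.152,0,0,0,0.085]
    - [0,-0.001,0.152,0,0,0,0.085]
    - [0,-0.001,0.152,0,0,0,0.04]
    - [0,-0.001,0.152,0,0,0,0.04]
    - [0,-0.001,0.152,0,0,0,0.04]
    - [0,-0.001,0.152,0,0,0,0.04]
    - [0,-0.001,0.152,0,0,0,0.04]
    - [0,-0.001,0.152,0,0,0,0.04]

```text
t: 25.85
tcp_pos: [0.4334, -0.1993, 0.0498]
tcp_rot: [3.138, 0.0, 1.571]
contact_force: [0.7, 0.7, 7.2]
grip_width: 0.0648
grip_force: 67.0
```

drive_tool:
  series:
    - [0,0,-0.02,0,0,0,0.04]
    - [0,0,-0.05,0,0,0,0.04]
    - [0,0,-0.09,0,0,0,0.04]
    - [0,0,-0.13,0,0,0,0.04]
    - [0,0,-0.17,0,0,0,0.04]
    - [0,0,-0.19,0,0,0,0.04]
    - [0,0,-0.19,0,0,0,0.04]
    - [0,0,-0.19,0,0,0,0.04]

```text
t: 26.52
tcp_pos: [0.4325, -0.1989, 0.2397]
tcp_rot: [3.138, -0.001, 1.572]
contact_force: [-0.1, 0.0, -2.6]
grip_width: 0.0654
grip_force: 67.4
```

Run:
```python
from h import *
plan(.6205,.146,.24,98)
```

```text
shift [0.3448 0.1883 0.0007] rot [ 0.0038 -0.0005 -0.1387]
```

drive_tool:
  series:
    - [0.035,0.019,0,0,0,-0.014,0.04]
    - [0.07,0.038,0,0,0,-0.03,0.04]
    - [0.105,0.057,0,0,0,-0.045,0.04]
    - [0.14,0.076,0,0,0,-0.06,0.04]
    - [0.175,0.095,0,0,0,-0.07,0.04]
    - [0.21,0.115,0,0,0,-0.08,0.04]
    - [0.245,0.135,0,0,0,-0.1,0.04]
    - [0.28,0.155,0,0,0,-0.12,0.04]
    - [0.315,0.175,0,0,0,-0.14,0.04]
    - [0.335,0.185,0,0,0,-0.14,0.04]
    - [0.346,0.189,0,0.003,0,-0.14,0.04]
    - [0.346,0.189,0,0.003,0,-0.14,0.04]
    - [0.346,0.189,0,0.003,0,-0.14,0.04]
    - [0.346,0.189,0,0.003,0,-0.14,0.04]

```text
t: 27.68
tcp_pos: [0.6204, 0.1443, 0.2388]
tcp_rot: [-3.138, 0.001, 1.708]
contact_force: [-0.1, -0.5, -0.8]
grip_width: 0.0652
grip_force: 67.3
```

Run:
```python
from h import *
s=ctrl.get_state(); P=pose('wrist',s); print(s['tcp_pos'],s['tcp_rot'],s['grip_width'])
a=ctrl.capture('wrist')[:,:,::-1].copy()
c=ctrl.capture('scene')[:,:,::-1][120:245,240:410]
cv2.imwrite('pics/w10.png',np.hstack([cv2.resize(a,(400,300)),cv2.resize(c,(400,300),interpolation=cv2.INTER_CUBIC)]))
plan(.621,.147,.09,98)
```

```text
[0.62036876 0.14431945 0.23881857] [-3.13847464e+00  5.57436571e-04  1.70797299e+00] 0.0652366103454709
shift [0.0023 0.001  0.1495] rot [-0.002  -0.0002 -0.0025]
```

View pics/w10.png

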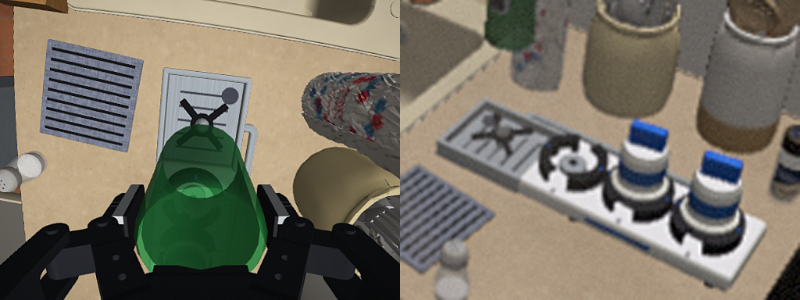

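drive_tool:
  series:
    - [0.002,0.001,0.03,-0.002,0,0,0.04]
    - [0.002,0.001,0.06,-0.002,0,0,0.04]
    - [0.002,0.001,0.09,-0.002,0,0,0.04]
    - [0.002,0.001,0.12,-0.002,0,0,0.04]
    - [0.002,0.001,0.14,-0.002,0,0,0.04]
    - [0.002,0.001,0.15,-0.002,0,0,0.04]
    - [0.002,0.001,0.155,-0.002,0,0,0.04]
    - [0.002,0.001,0.16,-0.002,0,0,0.04]
    - [0.002,0.001,0.165,-0.002,0,0,0.04]
    - [0.002,0.001,0.169,-0.002,0,0,0.04]
    - [0.002,0.001,0.169,-0.002,0,0,0.04]
    - [0.002,0.001,0.169,-0.002,0,0,0.04]

```text
t: 28.78
tcp_pos: [0.6219, 0.1481, 0.073]
tcp_rot: [3.14, -0.001, 1.71]
contact_force: [-6.0, -1.9, 10.4]
grip_width: 0.0647
grip_force: 68.3
```

drive_tool:
  series:
    - [0,0,0.002,0,0,0,0.04]
    - [0,0,0.003,0,0,0,0.04]
    - [0,0,0.003,0,0,0,0.04]
    - [0,0,0.003,0,0,0,0.04]
    - [0,0,0.003,0,0,0,0.04]
    - [0,0,0.003,0,0,0,0.04]
    - [0,0,0.003,0,0,0,0.04]
    - [0,0,0.003,0,0,0,0.04]
    - [0,0,0.003,0,0,0,0.04]
    - [0,0,0.003,0,0,0,0.04]
    - [0,0,0.003,0,0,0,0.04]
    - [0,0,0.003,0,0,0,0.04]
    - [0,0,0.003,0,0,0,0.04]
    - [0,0,0.003,0,0,0,0.04]
    - [0,0,0.003,0,0,0,0.04]
    - [0,0,0.003,0,0,0,0.04]
    - [0,0,0.003,0,0,0,0.04]
    - [0,0,0.003,0,0,0,0.04]
    - [0,0,0.003,0,0,0,0.04]
    - [0,0,0.003,0,0,0,0.04]

```text
t: 30.45
tcp_pos: [0.622, 0.148, 0.0725]
tcp_rot: [3.138, -0.002, 1.71]
contact_force: [-13.7, -2.1, 36.5]
grip_width: 0.065
grip_force: 70.3
```

drive_tool:
  series:
    - [0,0,0,0,0,0,0.04]
    - [0,0,0,0,0,0,0.04]
    - [0,0,0,0,0,0,0.04]
    - [0,0,0,0,0,0,0.04]
    - [0,0,0,0,0,0,0.04]
    - [0,0,0,0,0,0,0.04]
    - [0,0,0,0,0,0,0.04]
    - [0,0,0,0,0,0,0.04]
    - [0,0,0,0,0,0,0.04]
    - [0,0,0,0,0,0,0.04]
    - [0,0,-0.01,0,0,0,0.04]
    - [0,0,-0.02,0,0,0,0.04]
    - [0,0,-0.05,0,0,0,0.04]
    - [0,0,-0.08,0,0,0,0.04]
    - [0,0,-0.11,0,0,0,0.04]
    - [0,0,-0.13,0,0,0,0.04]
    - [0,0,-0.13,0,0,0,0.04]
    - [0,0,-0.13,0,0,0,0.04]

```text
t: 31.95
tcp_pos: [0.6227, 0.1488, 0.1998]
tcp_rot: [3.137, -0.001, 1.711]
contact_force: [0.8, 0.2, -2.2]
grip_width: 0.065
grip_force: 67.4
```

Run:
```python
from h import *
print(ctrl.get_state()['contact_force'])
plan(.453,.16,.2,98)
plan(.453,.16,.0575,98)
```

```text
[ 0.84438537  0.18379384 -2.18418352]
shift [ 0.0348 -0.1664 -0.001 ] rot [ 0.0049 -0.0014  0.0002]
shift [ 0.0346 -0.1671  0.1415] rot [ 0.0049 -0.0014  0.0002]
```

drive_tool:
  series:
    - [0.008,-0.04,0,0.002,0,0,0.04]
    - [0.016,-0.08,0,0.002,0,0,0.04]
    - [0.025,-0.12,0,0.003,0,0,0.04]
    - [0.032,-0.155,0,0.004,0,0,0.04]
    - [0.035,-0.167,0,0.004,0,0,0.04]
    - [0.035,-0.167,0.02,0.004,0,0,0.04]
    - [0.035,-0.167,0.05,0.004,0,0,0.04]
    - [0.035,-0.167,0.08,0.004,0,0,0.04]
    - [0.035,-0.167,0.11,0.004,0,0,0.04]
    - [0.035,-0.167,0.13,0.004,0,0,0.04]
    - [0.035,-0.167,0.138,0.004,0,0,0.04]
    - [0.035,-0.167,0.142,0.004,0,0,0.04]
    - [0.035,-0.167,0.145,0.004,0,0,0.04]
    - [0.035,-0.167,0.145,0.004,0,0,0.04]

```text
t: 33.12
tcp_pos: [0.45, 0.1597, 0.055]
tcp_rot: [-3.137, -0.004, 1.709]
contact_force: [-14.2, -3.6, 46.8]
grip_width: 0.0652
grip_force: 71.2
```

drive_tool:
  series:
    - [0,0,-0.002,0,0,0,0.04]
    - [0,0,-0.003,0,0,0,0.04]
    - [0,0,-0.003,0,0,0,0.085]
    - [0,0,-0.003,0,0,0,0.085]
    - [0,0,-0.003,0,0,0,0.085]
    - [0,0,-0.003,0,0,0,0.085]
    - [0,0,-0.003,0,0,0,0.085]
    - [0,0,-0.003,0,0,0,0.085]
    - [0,0,-0.02,0,0,0,0.085]
    - [0,0,-0.05,0,0,0,0.085]
    - [0,0,-0.09,0,0,0,0.085]
    - [0,0,-0.13,0,0,0,0.085]
    - [0,0,-0.16,0,0,0,0.085]
    - [0,0,-0.18,0,0,0,0.085]
    - [0,0,-0.18,0,0,0,0.085]

```text
t: 34.37
tcp_pos: [0.4539, 0.1606, 0.2361]
tcp_rot: [3.139, -0.003, 1.711]
contact_force: [1.4, -0.1, 0.5]
grip_width: 0.0847
grip_force: 0.0
```

Run:
```python
from h import *
a=ctrl.capture('wrist')[:,:,::-1].copy(); c=ctrl.capture('scene')[:,:,::-1][120:260,160:410]
cv2.imwrite('pics/w11.png',np.hstack([cv2.resize(a,(360,300)),cv2.resize(c,(440,300),interpolation=cv2.INTER_CUBIC)]))
```

```text
(no output)
```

View pics/w11.png

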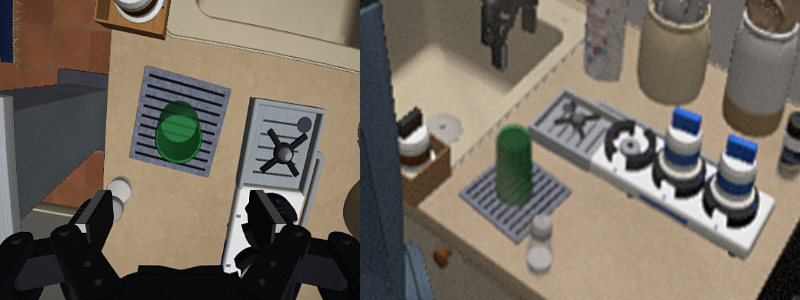

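The tumbler stands on the mat at (180,130), the spent cartridge is in the carton, and both new ones are locked, so I'm handing in.

```bash
python3 -c "
from station import ctrl
print(ctrl.finish_job())"
```

```text
the job is handed in; nothing more can be done
None
```

The job is handed in (the hand-in returned no verdict): the spent cartridge stands in the carton, both new cartridges are locked in heads 1 and 2, and the tumbler was pressed onto the star for about 2.5 s and now stands mouth down on the mat.

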